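# Slide the drip tray under the seedling rack

### The job

Push the empty black drip tray lengthways under the low slatted rack of seedling cups, in between its legs, until it lies straight and centred there, sticking out equally at both ends. Use only the fingertips or the outside of the fingers: slide the tray gently, flat on the table, without gripping, lifting or tipping it, leave the rack where it stands with its cups upright, and leave the other things on the table alone.

Things in the scene. Friction and masses are not known exactly. Their poses are not given: they have to be found in the camera images.
- tray: shallow black plastic drip tray, open on top, flat on the table: 140 mm (its x axis) by 220 mm (y axis) outside, 18 mm high; walls 3 mm, lip 6 mm wide at the top, floor 3 mm; ends alike. Origin at the centre of its underside (z = 0 on the table). About 0.2 kg, slides with 1 to 2 N, stops where it is left. It starts off one open end of the rack (left or right), out of line and askew
- rack: low steel rack standing loose (1.1 kg with its cups, it shifts if pushed): seven slats 4 mm thick on four legs. The passage below runs along its y axis, open at both ends: 150 mm long, 180 mm wide between the legs, 24 mm high. Rails and legs 8 mm wide along both sides; overall 196 mm (x) by 150 mm (y), deck top 28 mm up. Origin on the table at the middle of the passage, z up
- cup_a: paper seedling cup standing on the rack, planted; round, 42 mm across the foot and 59 mm across the rim, 57 mm tall (the sprout stands up to 30 mm higher); origin at the centre of its foot. The one at the rack's -x side of the three in a row across the rack
- cup_b: paper seedling cup standing on the rack, planted; round, 42 mm across the foot and 59 mm across the rim, 57 mm tall (the sprout stands up to 30 mm higher); origin at the centre of its foot. The middle one of the three in a row across the rack
- cup_c: paper seedling cup standing on the rack, planted; round, 42 mm across the foot and 59 mm across the rim, 57 mm tall (the sprout stands up to 30 mm higher); origin at the centre of its foot. The one at the rack's +x side of the three in a row across the rack
- spare_cup: bystander: another planted paper cup, as those on the rack but standing on the table beyond the work; origin at the centre of its foot
- clay_pot: bystander: terracotta pot, 78 mm across the rim and 66 mm tall, standing on the table beyond the work; origin at the centre of its foot
- trowel: bystander: small hand trowel lying on the table, 270 mm long along its x axis (wooden handle towards -x, steel blade towards +x, 48 mm wide), up to 24 mm high; origin on the table under the front part of the handle

How it is judged (in metres and radians):
At the end, for the whole second after the job is handed in: The tray lies flat and still on the table under the rack, its centre within 15 mm of the rack's centre along the passage and within 20 mm across it, its long sides within 0.1 rad of the passage; the rack is within 20 mm of where it stood and all three cups stand upright on it (y of tray in the frame of rack between -0.015 and 0.015 m and x of tray in the frame of rack between -0.02 and 0.02 m and angle between the y axis of tray and the y axis of rack, either way round below 0.1 rad and angle between tray's own z axis and vertical below 0.03 rad and height (world z) of tray below 0.003 m and linear speed of tray below 0.01 m/s and distance of rack from where it was at the start of the episode below 0.02 m and angle between each of cup_a, cup_b, cup_c's own z axis and vertical below 0.1 rad and height (world z) of each of cup_a, cup_b, cup_c above 0.022 m); the robot touches nothing.
It fails at once if the tray is gripped or pressed hard (over 30 N between fingers and tray) (contact force between the fingers and tray above 30 N).
It fails at once if the tray is lifted (more than 8 mm) or tipped (more than 0.08 rad) (height (world z) of tray above 0.008 m or angle between tray's own z axis and vertical above 0.08 rad).
It fails at once if the rack is shifted by more than 20 mm or tipped (distance of rack from where it was at the start of the episode above 0.02 m or angle between rack's own z axis and vertical above 0.08 rad).
It fails at once if a cup on the rack is tipped or moved by more than 30 mm (angle between any of cup_a, cup_b, cup_c's own z axis and vertical above 0.3 rad or distance of any of cup_a, cup_b, cup_c from where it was at the start of the episode above 0.03 m).
It fails at once if the cup, pot or trowel on the table is moved by more than 20 mm or the cup or pot is tipped (distance of any of spare_cup, clay_pot, trowel from where it was at the start of the episode above 0.02 m or angle between any of spare_cup, clay_pot's own z axis and vertical above 0.3 rad).
It also fails if it takes over 72 s, if anything falls off the work surface, if the arm or the gripper's body presses on something with over 40 N, if the wrist force passes 120 N, or if a joint passes its speed limit or range.

### The arm

A 7-joint arm with a two-finger parallel gripper is mounted at the origin on the work surface. World frame = base frame: x ahead of the robot, y to its left, z up, the work surface at z = 0. Lengths are in mm, angles in rad, forces in N, time in s.
With the tool pointing down it reaches from about 375 to 925 mm from the base axis. Payload 3.1 kg.
Tool frame: the origin (TCP) lies midway between the tips of the shut fingers; the grasp point (between the pads) lies env.grip_point_offset behind it (env.grip_point_offset is the distance from the TCP to the grasp point, in mm); z points along the fingers, y is the line along which they close (so a half turn about z gives the same grasp; the last joint's range is limited). The gripper opens to 85 mm and grips with 20 to 120 N. Pads are 22 mm wide; open, the fingers measure 114 mm over their backs; the gripper's body (76 mm by 85 mm) begins 54 mm behind the grasp point. The pads swing forward as they close: fully open they stand 13 mm farther back than shut.
Start: joints at [-1.345, 0.383, 0.044, 1.598, -0.018, 1.161, -0.05], TCP at [206.789, 616.232, 231.269] pointing down, gripper open.
Joint ranges: [-2.61, 2.61], [-0.41, 2.15], [-1.48, 1.57], [0, 2.5], [-1.57, 4.71], [0.05, 1.97], [-2.85, 2.85]. Speed limits (rad/s): [2.79, 2.79, 3.14, 3.14, 3.14, 3.14, 3.14].

### API

Orientations are given as a 3x3 rotation matrix whose columns are the frame's x, y, z axes.
In Python, from rig import env gives the robot as it stands.
- The arm moves only by the tool jog_arm, never from a script. Its argument "motion" is text: rows parted by semicolons, each of 5 numbers parted by spaces: the opening, from 0 (shut) to 1 (fully open), then the shift along the world's x, y, z in mm, then the turn about the world's z in rad. A call has 1 to 12 rows; each row is the pose to reach, as a shift and turn from the pose commanded when the call began; what a row does not reach only later rows make up. A row lasts 1/8 s, in which the tool goes at most 62.5 mm and 10.7 degrees, less where a joint would pass 70% of its speed; a pose out of reach is approached as far as the arm can. A call with a gripper value outside its range is refused whole. The fingers move at their own pace and stop on an object; "newtons" is the grip in N (left out, the last holds). Time passes only in rows, so rows that repeat a pose let the fingers close. It gives the time, the measured TCP pose, the force, the opening and the grip force at its end, in the units of the state.
- env.get_state(): the state, without advancing time (a new reading comes with each control period).
- env.read_camera(name): name is "scene" or "side" or "wrist"; returns the picture (420x560x3 uint8, blue, green, red); there is no depth.
- env.camera_info(name): a dict with "intrinsics" (3x3 intrinsics, pixels), "k1" (the pictures are not rectified: a ray, as slopes to the right and down, at radius r is drawn at 1 + k1 r^2 times it, then the intrinsics apply), "extrinsics" (4x4, takes a point from camera to world coordinates). Camera axes: x right, y down, z forward; pixel columns grow to the right and rows downward; lengths in mm; the calibration is good to about 2 mm. A picture is of the moment at which its call begins: read the wrist's pose just before it. camera_info takes no time and is no camera call; for the wrist camera it gives the pose at the moment of the call.
- env.hand_in(): hands the job in; it is judged then, once.
Trained networks look in the newest picture that a camera, given by its name, has taken for a name from the list of things; names that differ only in an ending like _2 or _b are one class to them, and where a whole thing is asked for, a point or a joint stands for the part that bears it (a point fixed in the world has none). Each returns a list of dicts, best first, with "conf" (0 to 1); they miss things now and then, are a little off and sometimes report something else, mostly with a low value. They report only what shows in the picture. A call takes as long as a camera call.
- env.spot_in(camera, query): "location" ([column, row] in pixels, amid what is visible of it).
- env.masks_of(camera, query): "pixels" (420x560 bool, what is visible of it) and "location" ([column, row] in pixels, amid what is visible of it).
- env.tip_of(camera, query): "location" ([column, row] in pixels: a listed point, or the origin of a listed thing).
The state is a dict: "time": time; "joint_pos": joint angles; "qvel": joint speeds; "joint_efforts": joint torques, N m; "position": TCP position; "orientation": TCP orientation; "force": force on the tool from outside, world axes, zero at the start; "moment": the same for the moment, N m; "finger_gap": opening from 0.0 (shut) to 1.0 (fully open); "grasp_force": force on a finger pad.
Only numpy, scipy, OpenCV 4.12 (cv2) and the standard library are available. Lean on these libraries where they do the work, as an engineer would, in place of code of your own. Each camera call takes 0.05 s, during which the arm holds its last target. There are 200 camera calls.

## Working session

There is one attempt and no reset: what is moved stays moved. The work goes in short steps, Python scripts to look and compute and a tool call to move; the robot and the scene stay as the last step left them, time stands still between calls to the robot, and variables do not carry over. Pictures are saved under pics/ and viewed, at most 10 in all, crops included, and the job is handed in when it is done.

Besides the shell and the picture viewer there is one more tool, called after ">>>" by a JSON object that holds its "api" and its "payload". jog_arm: Moves the arm, as the interface text tells. Its arguments: {"type":"object","properties":{"motion":{"type":"string"},"newtons":{"type":"number"}},"required":["motion"]}

```bash
mkdir -p pics
cat > h.py <<'E'
import numpy as np, cv2
from rig import env
def world(cam,px,z,info=None):
    i=info or env.camera_info(cam);K=np.array(i["intrinsics"],float);T=np.array(i["extrinsics"])
    p=np.atleast_2d(np.array(px,float))
    d=cv2.undistortPoints(p[:,None],K,np.array([i["k1"],0,0,0.]))[:,0]
    r=np.c_[d,np.ones(len(d))]@T[:3,:3].T; o=T[:3,3]
    return (o+r*((z-o[2])/r[:,2])[:,None])[:,:2]
def proj(cam,P):
    i=env.camera_info(cam);K=np.array(i["intrinsics"],float);T=np.linalg.inv(np.array(i["extrinsics"]))
    return cv2.projectPoints(np.array(P,float),cv2.Rodrigues(T[:3,:3])[0],T[:3,3],K,np.array([i["k1"],0,0,0.]))[0][:,0]
E
python3 - <<'E'
from h import *
np.set_printoptions(precision=1,suppress=True)
for c in ["scene","side"]:
    im=env.read_camera(c);cv2.imwrite(f"pics/{c}0.png",im)
    print(c,np.array(env.camera_info(c)["extrinsics"])[:3,3])
    for q in ["tray","rack"]:
        for m in env.masks_of(c,q)[:2]:
            ct=max(cv2.findContours(m["pixels"].astype(np.uint8),0,1)[0],key=cv2.contourArea)
            z=18 if q=="tray" else 28
            r=cv2.minAreaRect(world(c,ct[:,0],z).astype(np.float32))
            print(q,m["conf"],m["location"],r)
    for q in ["spare_cup","clay_pot","trowel","cup_b"]:
        print(q,[(m["conf"],m["location"],world(c,m["location"],0)) for m in env.tip_of(c,q)[:4]])
E
```

```text
scene [1041.5 -854.3  776.2]
tray 0.82 [320.7, 143.9] ((559.326416015625, 186.59359741210938), (236.97874450683594, 153.55307006835938), 83.38338470458984)
rack 0.8 [266.8, 225.2] ((603.4183349609375, -204.183349609375), (207.31900024414062, 167.4766845703125), 5.278135299682617)
spare_cup [(0.77, [339.2, 239.5], array([[ 779.1, -152.7]]))]
clay_pot [(0.75, [375.0, 187.5], array([[775.8,  90.2]]))]
trowel [(0.73, [172.3, 297.3], array([[ 540.5, -508.9]]))]
cup_b [(0.78, [271.2, 215.5], array([[ 583.5, -169.2]])), (0.68, [251.2, 207.1], array([[ 517.9, -170. ]])), (0.55, [291.2, 226.2], array([[ 650.6, -176. ]]))]
side [ 335.5 -734.8  708.4]
tray 0.95 [195.1, 144.0] ((554.83642578125, 186.84706115722656), (236.48753356933594, 141.0548553466797), 83.20674896240234)
rack 0.55 [274.3, 249.4] ((590.7763671875, -202.45616149902344), (206.6628875732422, 164.59967041015625), 5.0092291831970215)
spare_cup [(0.73, [344.5, 205.4], array([[ 780.1, -147.8]]))]
clay_pot [(0.85, [293.8, 144.9], array([[773. ,  84.5]]))]
trowel [(0.56, [318.7, 402.3], array([[ 527.8, -503.3]]))]
cup_b [(0.95, [272.5, 237.2], array([[ 601.7, -168.6]])), (0.66, [246.7, 247.0], array([[ 544.9, -171.6]])), (0.58, [306.3, 225.8], array([[ 677.8, -168. ]]))]
```

View pics/scene0.png

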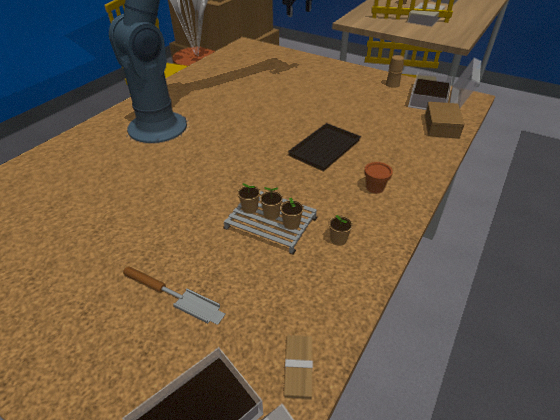

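View pics/side0.png

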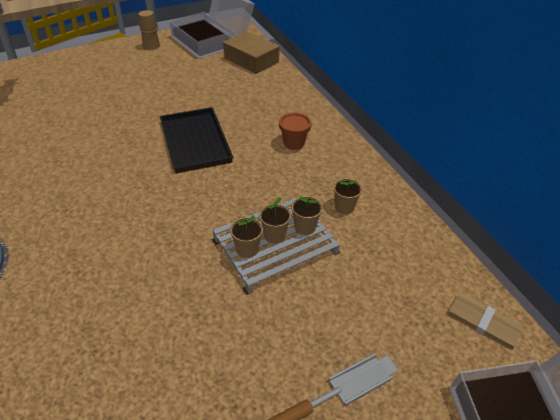

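The scene view shows the tray at about (325,145), off the rack's +y end, and the rack at (270,218) with its cups in a row towards the tray. The trowel, pot and spare cup are clear of the work. Next I'll fit both poses with box silhouettes.

```bash
cat >> h.py <<'E'
from scipy.optimize import minimize
def corners(p,dims):
    x,y,a=p;hx,hy,H=dims[0]/2,dims[1]/2,dims[2];c,s=np.cos(a),np.sin(a)
    return np.array([[x+c*u-s*v,y+s*u+c*v,z] for u in(-hx,hx) for v in(-hy,hy) for z in(0,H)])
def hullmask(pts):
    m=np.zeros((1680,2240),np.uint8)
    cv2.fillConvexPoly(m,cv2.convexHull(np.round(pts*4).astype(np.int32)),1);return m>0
def fit(q,dims,p0,cams=("scene","side"),read=True):
    M={}
    for c in cams:
        if read: env.read_camera(c)
        r=env.masks_of(c,q)
        if not r: continue
        m=r[0]["pixels"].astype(np.uint8)
        ct=np.vstack([k for k in cv2.findContours(m,0,1)[0] if cv2.contourArea(k)>60])[:,0].astype(np.float32)
        M[c]=hullmask(ct+0.5)
    def cost(v,cs):
        p=np.array(v)*[1,1,.01]
        return sum(1-(lambda a,b:(a&b).sum()/(a|b).sum())(hullmask(proj(c,corners(p,dims))),M[c]) for c in cs)
    def run(cs):
        v0=np.array(p0)*[1,1,100]
        r=minimize(cost,v0,(cs,),method="Nelder-Mead",options=dict(initial_simplex=[v0,v0+[8,0,0],v0+[0,8,0],v0+[0,0,6]],xatol=.1,fatol=1e-4,maxiter=120))
        return np.round(r.x*[1,1,.01],3),round(r.fun,3)
    for c in M: print(q,c,*run([c]))
    if len(M)>1: print(q,"both",*run(list(M)))
E
python3 - <<'E'
from h import *
np.set_printoptions(precision=3,suppress=True)
fit("tray",(140,220,18),(557,187,-.12),read=False)
fit("rack",(196,150,28),(597,-203,.09),read=False)
s=env.get_state();print(s["orientation"],s["position"],s["force"],s["time"],env.grip_point_offset)
print([world("side",m["location"],28) for m in env.tip_of("side","cup_b")],[world("scene",m["location"],28) for m in env.tip_of("scene","cup_b")])
E
```

```text
tray scene [558.447 198.437  -0.111] 0.042
tray side [557.363 197.47   -0.12 ] 0.028
tray both [557.059 197.323  -0.116] 0.07
rack scene [ 599.124 -194.031    0.106] 0.206
rack side [ 594.865 -193.746    0.079] 0.207
rack both [ 598.31  -194.285    0.081] 0.438
[[-0.948  0.318 -0.   ]
 [ 0.318  0.948  0.   ]
 [ 0.    -0.    -1.   ]] [206.784 616.24  231.264] [ 0.004 -0.647  0.589] 0.9 18.700000000000003
[array([[ 591.132, -190.946]]), array([[ 536.628, -193.903]]), array([[ 664.221, -190.373]])] [array([[ 599.983, -193.943]]), array([[ 536.83 , -194.648]]), array([[ 664.709, -200.422]])]
```

Run:
```python
from h import *
a=cv2.imread("pics/side0.png")
for p,col in (((597,-200,.085),(0,0,255)),((597,-194,.085),(255,255,0))):
    for q in proj("side",corners(p,(196,150,28))[1::2]): cv2.circle(a,tuple(int(round(v)) for v in q),1,col,-1)
cv2.imwrite("pics/sc.png",cv2.resize(a[190:300,205:345],None,fx=5.4,fy=5.4,interpolation=2))
```

```text
(no output)
```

View pics/sc.png

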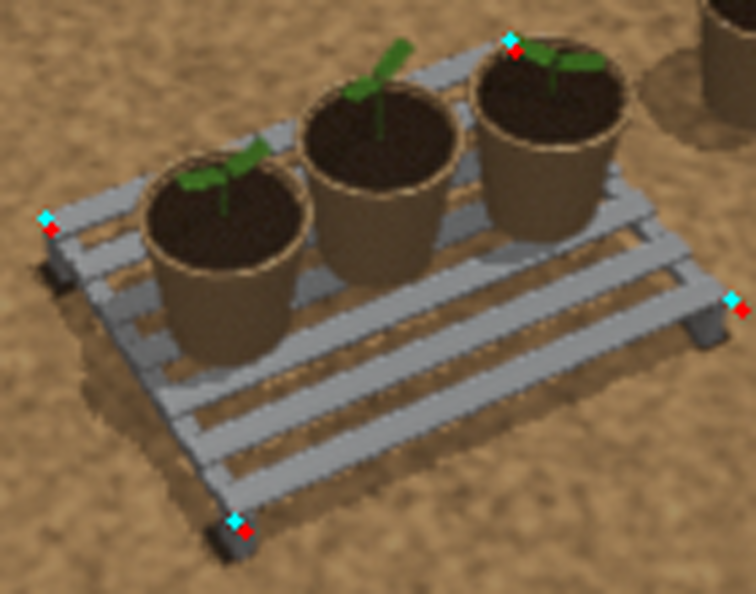

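The second guess (cyan), rack at about (597,-194) with yaw 0.085, matches the deck corners in the picture. The plan has two pushes:
1. Push the tray's robot-side long wall with the open fingers set parallel to the passage. This squares it and brings it into line.
2. Push its far end along the passage.

>>> {"api": "jog_arm", "payload": {"motion": "1 30 -60 0 0.05; 1 60 -120 0 0.15; 1 85 -175 0 0.25; 1 110 -230 -30 0.35; 1 140 -290 -60 0.408; 1 170 -345 -90 0.408; 1 195 -395 -120 0.408; 1 213 -431 -160 0.408; 1 213 -431 -200 0.408; 1 213 -431 -220 0.408; 1 213 -431 -220 0.408; 1 213 -431 -220 0.408"}}

```text
time: 2.5
position: [420.7, 186.2, 12.2]
orientation: [[-0.996, -0.085, 0.002], [-0.085, 0.996, 0.001], [-0.002, 0.001, -1.0]]
force: [-0.3, 0.6, -0.1]
finger_gap: 1.001
grasp_force: 0.0
```

>>> {"api": "jog_arm", "payload": {"motion": "1 0 0 -8 0; 1 0 0 -16 0; 1 5 0.4 -16 0; 1 10 0.9 -16 0; 1 16 1.4 -16 0; 1 22 1.9 -16 0; 1 28 2.4 -16 0; 1 33 2.8 -16 0; 1 38 3.2 -16 0; 1 43 3.7 -16 0; 1 47 4 -16 0; 1 47 4 -16 0"}}

```text
time: 4.0
position: [466.9, 189.1, -4.8]
orientation: [[-0.996, -0.084, -0.0], [-0.084, 0.996, -0.0], [0.0, -0.0, -1.0]]
force: [-0.7, -0.5, 0.9]
finger_gap: 0.997
grasp_force: 0.0
```

>>> {"api": "jog_arm", "payload": {"motion": "1 3 0.2 0 0; 1 6 0.5 0 0; 1 9 0.7 0 0; 1 12 1 0 0; 1 15 1.2 0 0; 1 15 1.2 0 0"}}

```text
time: 4.75
position: [482.5, 190.6, -4.6]
orientation: [[-0.996, -0.084, 0.001], [-0.084, 0.996, 0.0], [-0.001, 0.0, -1.0]]
force: [-0.7, 0.4, -0.1]
finger_gap: 0.999
grasp_force: 0.0
```

Run:
```python
from h import *
fit("tray",(140,220,18),(563,197,.05))
cv2.imwrite("pics/side1.png",env.read_camera("side")[60:300,100:420])
```

```text
tray scene [ 5.72465e+02  2.03440e+02 -4.80000e-02] 0.067
tray side [ 5.77839e+02  2.00747e+02 -1.34000e-01] 0.09
tray both [ 5.72633e+02  2.03245e+02 -5.90000e-02] 0.163
```

View pics/side1.png

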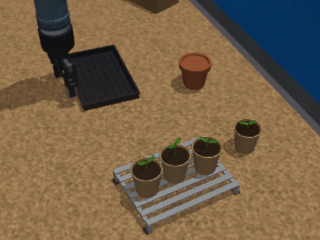

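The arm partly hides the tray here, so I'll back off, go round to the far (+y) end, and measure from there.

>>> {"api": "jog_arm", "payload": {"motion": "1 -15 -1 0 0; 1 -20 10 50 -0.18; 1 -15 50 100 -0.36; 1 0 100 110 -0.54; 1 30 150 110 -0.72; 1 50 190 110 -0.9; 1 66 220 110 -1.08; 1 66 220 110 -1.26; 1 66 220 110 -1.44; 1 66 220 110 -1.571; 1 66 220 110 -1.571"}}

```text
time: 6.38
position: [546.3, 410.2, 104.5]
orientation: [[-0.086, 0.996, -0.002], [0.996, 0.086, -0.001], [-0.001, -0.002, -1.0]]
force: [0.1, 0.6, -0.2]
finger_gap: 1.001
grasp_force: 0.0
```

Run:
```python
from h import *
fit("tray",(140,220,18),(563,197,.05))
w=env.read_camera("wrist");cv2.imwrite("pics/wrist1.png",w)
```

```text
tray scene [ 5.71972e+02  1.99525e+02 -5.90000e-02] 0.04
tray side [ 5.72069e+02  2.01122e+02 -6.70000e-02] 0.045
tray both [ 5.72296e+02  1.99724e+02 -6.70000e-02] 0.088
```

View pics/wrist1.png

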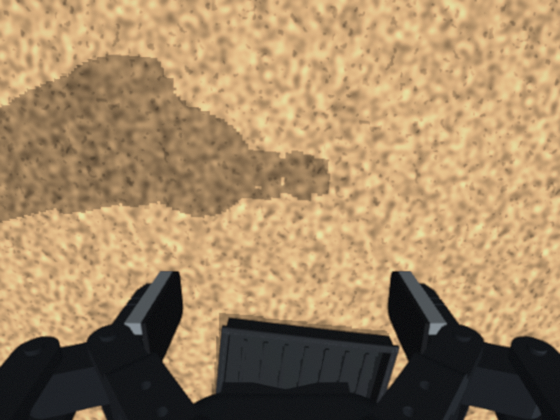

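The tray is now at (572,200) with yaw -0.065. A straight end push on a heading of yaw 0.063 goes from there to the rack centre, and the two fingers will square it up on the way.

>>> {"api": "jog_arm", "payload": {"motion": "1 16 -40 -30 -0.022; 1 16 -60 -70 -0.022; 1 16 -60 -100 -0.022; 1 16 -60 -109 -0.022; 1 16 -60 -109 -0.022; 1 16.5 -68 -109 -0.022; 1 17 -76 -109 -0.022; 1 17.5 -84 -109 -0.022; 1 18 -90 -109 -0.022; 1 18.4 -96 -109 -0.022; 1 18.8 -102 -109 -0.022; 1 19.1 -108 -109 -0.022"}}

```text
time: 8.12
position: [566.8, 302.3, -3.8]
orientation: [[-0.062, 0.998, -0.0], [0.998, 0.062, 0.0], [0.0, -0.0, -1.0]]
force: [-0.7, 2.1, 1.6]
finger_gap: 0.998
grasp_force: 0.7
```

>>> {"api": "jog_arm", "payload": {"motion": "1 0.4 -6 0 0; 1 0.8 -12 0 0; 1 1.1 -18 0 0; 1 1.5 -24 0 0; 1 1.9 -30 0 0; 1 2.3 -36 0 0; 1 2.6 -42 0 0; 1 3 -48 0 0; 1 3.4 -54 0 0; 1 3.8 -60 0 0; 1 3.8 -60 0 0"}}

```text
time: 9.5
position: [570.8, 240.9, -3.8]
orientation: [[-0.061, 0.998, -0.0], [0.998, 0.061, -0.001], [-0.001, -0.0, -1.0]]
force: [1.0, -0.5, 0.1]
finger_gap: 1.001
grasp_force: 0.0
```

Run:
```python
from h import *
fit("tray",(140,220,18),(578,130,.03))
cv2.imwrite("pics/side2.png",env.read_camera("side"))
```

```text
tray scene [5.78e+02 1.30e+02 3.00e-02] 1.0
tray side [5.89701e+02 1.21404e+02 6.10000e-02] 0.021
tray both [5.89701e+02 1.21404e+02 6.10000e-02] 1.021
```

View pics/side2.png

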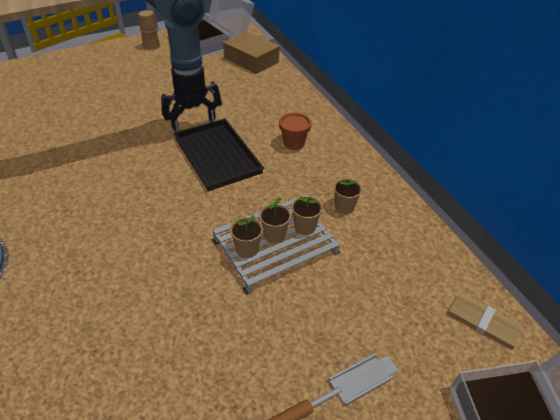

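The tray is flush with the fingers at (590,121) with yaw 0.06, about 20 mm too far in +x for the passage. I'll re-centre the gripper on it and push on a straighter heading.

>>> {"api": "jog_arm", "payload": {"motion": "1 0 12 0 0; 1 8 12 0 -0.03; 1 14 12 0 -0.05; 1 14 5 0 -0.05; 1 14 -1 0 -0.05; 1 14 -7 0 -0.05; 1 14 -13 0 -0.05; 1 14 -19 0 -0.05; 1 14.2 -26 0 -0.05; 1 14.3 -33 0 -0.05; 1 14.4 -40 0 -0.05; 1 14.4 -40 0 -0.05"}}

```text
time: 11.25
position: [585.1, 200.7, -3.7]
orientation: [[-0.01, 1.0, -0.0], [1.0, 0.01, -0.001], [-0.001, -0.0, -1.0]]
force: [0.4, 0.3, -0.2]
finger_gap: 1.0
grasp_force: 0.0
```

Run:
```python
from h import *
fit("tray",(140,220,18),(588,83,.02))
```

```text
tray scene [5.8322e+02 8.1213e+01 2.6000e-02] 0.062
tray side [5.8314e+02 8.0751e+01 1.0000e-02] 0.018
tray both [5.83231e+02 8.17030e+01 1.20000e-02] 0.083
```

>>> {"api": "jog_arm", "payload": {"motion": "1 0 10 0 0; 1 -5 10 0 0.02; 1 -5 4 0 0.02; 1 -4.8 -2 0 0.02; 1 -4.6 -8 0 0.02; 1 -4.3 -16 0 0.02; 1 -4.1 -24 0 0.02; 1 -3.8 -32 0 0.02; 1 -3.6 -40 0 0.02; 1 -3.3 -48 0 0.02; 1 -3.1 -56 0 0.02; 1 -2.9 -62 0 0.02"}}

```text
time: 12.95
position: [582.2, 139.7, -3.7]
orientation: [[-0.032, 1.0, -0.0], [1.0, 0.032, -0.0], [-0.0, -0.0, -1.0]]
force: [-0.7, 0.7, -1.5]
finger_gap: 1.0
grasp_force: 0.4
```

Run:
```python
from h import *
fit("tray",(140,220,18),(585,19,.03))
```

```text
tray scene [5.8473e+02 2.0604e+01 3.9000e-02] 0.071
tray side [5.85e+02 1.90e+01 3.00e-02] 1.0
tray both [5.8473e+02 2.0604e+01 3.9000e-02] 1.071
```

>>> {"api": "jog_arm", "payload": {"motion": "1 0.3 -8 0 0.013; 1 0.7 -16 0 0.013; 1 1 -24 0 0.013; 1 1.4 -32 0 0.013; 1 1.8 -40 0 0.013; 1 2.1 -48 0 0.013; 1 2.5 -56 0 0.013; 1 2.9 -64 0 0.013; 1 3.2 -72 0 0.013; 1 3.6 -80 0 0.013; 1 4 -88 0 0.013; 1 4 -90 0 0.013"}}

```text
time: 14.65
position: [586.3, 49.3, -3.6]
orientation: [[-0.044, 0.999, 0.0], [0.999, 0.044, -0.0], [-0.0, 0.0, -1.0]]
force: [-0.4, 1.0, 0.3]
finger_gap: 0.998
grasp_force: 0.5
```

Run:
```python
from h import *
cv2.imwrite("pics/side3.png",env.read_camera("side")[90:330,130:450])
```

```text
(no output)
```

View pics/side3.png

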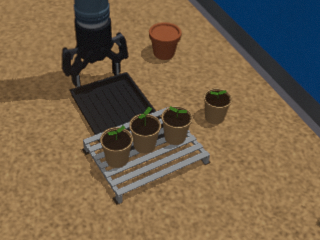

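The tray is entering between the legs cleanly, so I'll push on.

>>> {"api": "jog_arm", "payload": {"motion": "1 0.5 -9 0 0.008; 1 1 -18 0 0.012; 1 1.5 -27 0 0.012; 1 2 -36 0 0.012; 1 2.5 -45 0 0.012; 1 3 -54 0 0.012; 1 3.5 -63 0 0.012; 1 4 -72 0 0.012; 1 4.5 -81 0 0.012; 1 5 -90 0 0.012; 1 5.5 -98 0 0.012; 1 5.8 -104 0 0.012"}}

```text
time: 16.2
position: [592.0, -54.3, -3.7]
orientation: [[-0.057, 0.998, -0.0], [0.998, 0.057, -0.0], [-0.0, -0.0, -1.0]]
force: [-0.1, 0.3, 0.4]
finger_gap: 0.994
grasp_force: 0.6
```

Run:
```python
from h import *
for c in ("scene","side"):
    a=env.read_camera(c)
    o=a.copy()
    for p,col in (((595,-173,.06),(0,0,255)),):
        for q in proj(c,corners(p,(140,220,18))[1::2]): cv2.circle(o,tuple(int(round(v)) for v in q),1,col,-1)
    for q in proj(c,corners((596.5,-193.5,.085),(196,150,28))[1::2]): cv2.circle(o,tuple(int(round(v)) for v in q),1,(255,255,0),-1)
    u=proj(c,[[596,-190,0]])[0].astype(int)
    globals()[c]=cv2.resize(o[u[1]-70:u[1]+70,u[0]-65:u[0]+65],None,fx=3,fy=3,interpolation=2)
cv2.imwrite("pics/z4.png",np.hstack([scene,side]))
```

```text
(no output)
```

View pics/z4.png

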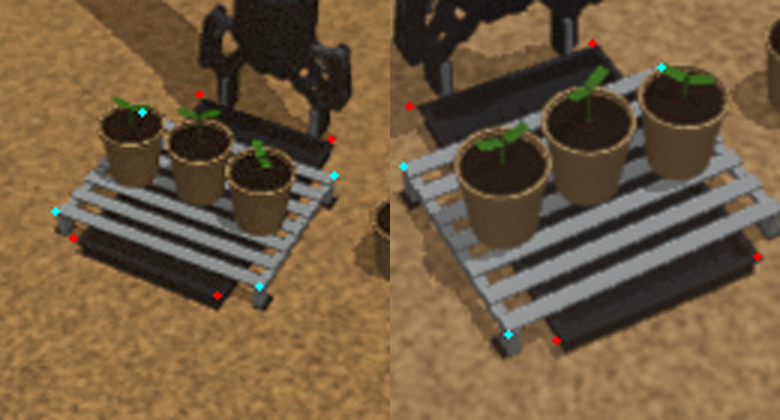

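The picture shows the rack still on its marks. The tray's corners put it at about (597,-175), roughly 17 mm short of centre, so I'll do the last push and then back off.

>>> {"api": "jog_arm", "payload": {"motion": "1 0.3 -4 0 0.006; 1 0.5 -8 0 0.012; 1 0.7 -12 0 0.015; 1 0.9 -15.5 0 0.015; 1 1 -17.5 0 0.015; 1 1 -17.5 0 0.015; 1 0 -2 0 0.015; 1 -3 25 0 0.015; 1 -6 70 20 0.015; 1 -10 120 80 0.015; 1 -10 170 120 0.015; 1 -10 170 120 0.015"}}

```text
time: 17.8
position: [583.5, 123.7, 119.3]
orientation: [[-0.08, 0.997, 0.005], [0.997, 0.08, 0.005], [0.004, 0.006, -1.0]]
force: [-0.4, 0.4, -0.8]
finger_gap: 0.998
grasp_force: 0.0
```

Run:
```python
from h import *
for c in ("scene","side"):
    a=env.read_camera(c)
    o=a.copy()
    for q in proj(c,corners((597,-193.5,.075),(140,220,18))[1::2]): cv2.circle(o,tuple(int(round(v)) for v in q),1,(0,0,255),-1)
    for q in proj(c,corners((596.5,-193.5,.085),(196,150,28))[1::2]): cv2.circle(o,tuple(int(round(v)) for v in q),1,(255,255,0),-1)
    u=proj(c,[[596,-190,0]])[0].astype(int)
    globals()[c]=cv2.resize(o[u[1]-70:u[1]+70,u[0]-65:u[0]+65],None,fx=3,fy=3,interpolation=2)
cv2.imwrite("pics/z5.png",np.hstack([scene,side]))
```

```text
(no output)
```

View pics/z5.png

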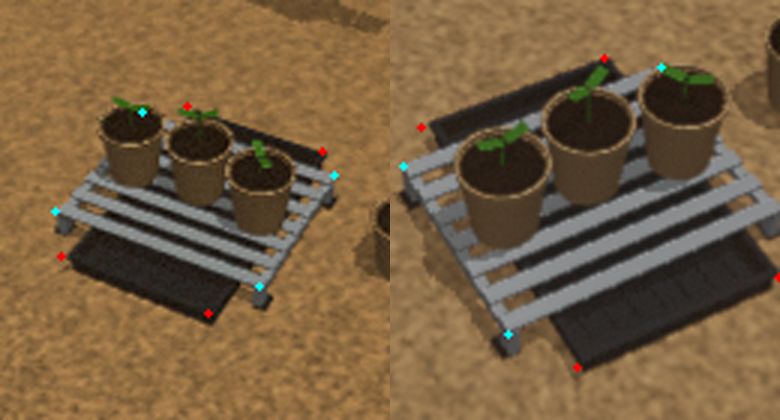

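The fingers are clear. The tray's corners lie within a few mm of the marks drawn for a centred tray, with equal ends showing. The rack is on its marks and the cups are upright, so I'm handing in.

```bash
python3 -c "
from rig import env
print(env.hand_in())"
```

```text
the job is handed in; nothing more can be done
None
```

I pushed the tray under the rack and handed the job in at about 18 s. In the last pictures the tray lay straight and within about 5 mm of centre, the rack hadn't moved and its cups were upright; the hand-in gave no verdict.

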